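Stack the reference set on the sloping rest

TASK

Put the reference set away on the sloping steel rest: lay the drilled rectangular block flat on the slope at the bottom with a short end against the backstop, the large round disc flat on it, and the small round disc flat on top. Each of the three must end up touching the backstop at the low end and centred on the shelf's width, the block square to the backstop. Leave the loose marker, ring and micrometer where they are.

Things in the scene. Friction and masses are not known exactly. Their poses are not given: they have to be found in the camera images.
- shelf: Sloping shelf of the fixed steel rest: plate 110 wide, 105 long, tilted 18 degrees; backstop 48 high across its whole low end, the side away from the robot. Origin: top surface at the foot of the backstop, mid-width, 34 above the worktop. x runs down the slope into the backstop (its face is x = 0; shelf at x -105 to 0), y along the backstop, z square to the shelf, up. Things do not slide down by themselves.
- drilled_block_mid (a point): Rectangular ground steel block with a few holes in its top, 50 x 75 x 25 high, about 0.6 kg, lying flat on the worktop. The point is its centre, half-way up. Axes: x across its 50 mm width (the width to grip), y along its 75 mm length, z up. A 50 mm wide end goes against the backstop, its length along the slope.
- large_disc_mid (a point): In front of the 120 high granite slab (its near face at x = 0.485 m, its left side at y = -0.136 m; keep clear of it): large round flat steel disc, 60 diameter, 10 thick, 0.22 kg, lying flat on the worktop. The point is its centre, half-way up; z is its axis.
- small_disc_mid (a point): Also in front of the granite slab: small round flat steel disc, 52 diameter, 12 thick, 0.2 kg, lying flat on the worktop. The point is its centre, half-way up; z is its axis.
- marker: Bystander: black marker pen lying on the worktop, 135 long, 13 across. Origin under its middle, y along it.
- ring: Bystander: loose steel ring with a large hole, 47 outside diameter, 16 high. Origin at the centre of its underside.
- micrometer: Bystander: outside micrometer lying flat, 128 long, 41 wide, 15 high. Origin under its middle.
Mind the look-alikes: they are no part of the job. There is more than one size of the part that bears drilled_block_mid; the job needs the larger.

How it is judged:
By the outcome, as a careful person would: the job done as asked, in the order asked, and still so for the second after the job is handed in, with the robot touching nothing.
It also fails if it takes over 72 s, if anything falls off the work surface, if the arm or the gripper's body presses on something with over 40 N, if the wrist force passes 120 N, or if a joint passes its speed limit or range.

ROBOT

A 6-joint arm with a two-finger parallel gripper is mounted at the origin on a cart in front of the work surface, level with it; the furniture and walls round the work are solid. World frame = base frame: x ahead of the robot, y to its left, z up, the work surface at z = 0. Lengths are in m, angles in rad, forces in N, time in s.
With the tool pointing down it reaches from about 0.375 to 0.9 m from the base axis. Payload 3.1 kg.
Tool frame: the origin (TCP) lies at the very end of the fingers, on their centre line; the grasp point (between the pads) lies 19 mm behind it; z points along the fingers, x is the direction in which the jaws open and shut, and the axes are right-handed (so a half turn about z gives the same grasp; the last joint's range is limited). The gripper opens to 87 mm and grips with 3 to 60 N. Pads are 19 mm wide; open, the fingers measure 117 mm over their backs; the gripper's body (75 mm by 190 mm) begins 51 mm behind the grasp point.
Start: joints at [-1.325, 0.527, 1.433, -0, 1.181, -0.178], TCP at [0.257, -0.57, 0.223] pointing down, gripper open.
Joint ranges: [-3.08, 3.08], [-0.75, 2.2], [0.22, 2.44], [-1.43, 4.57], [0, 2.65], [-2.85, 2.85]. Speed limits (rad/s): [2.79, 2.79, 3.14, 3.14, 3.14, 3.14].

INTERFACE

Orientations are given as a 3x3 rotation matrix whose columns are the frame's x, y, z axes.
In Python, from plant import read_state, capture, env gives the robot as it stands.
- The arm moves only by the shell command python3 -m creep 'ROWS'. ROWS is text: rows parted by semicolons, each of 7 numbers parted by spaces: the opening, from 0 (shut) to 1 (fully open), then the shift along the tool's x, y, z in m, then the turn, a rotation vector about the tool's x, y, z in rad. A call has 1 to 10 rows; each row is the pose to reach, as a shift and turn from the pose measured when the call began, along the tool's axes at that moment; what a row does not reach only later rows make up. A row lasts 1/8 s, in which the tool goes at most 62.5 mm and 10.7 degrees, less where a joint would pass 70% of its speed; a pose out of reach is approached as far as the arm can. A call with a gripper value outside its range is refused whole. The fingers move at their own pace and stop on an object; the grip force is fixed at half the most. Time passes only in rows, so rows that repeat a pose let the fingers close. It gives the time, the measured TCP pose, the force and the opening at its end, in the units of the state.
- read_state(): the state, without advancing time (a new reading comes with each control period).
- capture(name): name is "scene" or "top" or "wrist"; returns a dict with "pixels" (400x640x3 uint8, red, green, blue), "K" (3x3 intrinsics, pixels), "rvec" (rotation vector, rad) and "tvec" (3), from world to camera coordinates, as OpenCV has them. Camera axes: x right, y down, z forward; pixel columns grow to the right and rows downward; lengths in m; the calibration is good to about 2 mm. A picture is of the moment at which its call begins. There is no depth.
- env.hand_in(): hands the job in, once; it reports no verdict.
The state is a dict: "t": time; "joint_pos": joint angles; "joint_velocities": joint speeds; "effort": joint torques, N m; "eef_pos": TCP position; "tool_rot": TCP orientation; "contact_force": force on the tool from outside, world axes, zero at the start; "ft_torque": the same for the moment, N m; "opening": finger opening in m.
Only numpy, scipy, OpenCV 4.12 (cv2) and the standard library are available. Lean on these libraries where they do the work, as an engineer would, in place of code of your own. Each camera call takes 0.05 s, during which the arm holds its last target. There are 200 camera calls.

## Working session

There is one attempt and no reset: what is moved stays moved. The work goes in short steps, Python scripts to look and compute and a shell command to move; the robot and the scene stay as the last step left them, time stands still between calls to the robot, and variables do not carry over. Pictures are saved under pics/ and viewed, about 8 in all and at most 12, crops included, and the job is handed in when it is done.

```bash
mkdir -p pics; ls; cat > h.py <<'E'
import numpy as np, cv2
from plant import read_state, capture, env
def cam(n,save=None):
    c=capture(n)
    if save: cv2.imwrite(save,c["pixels"][:,:,::-1])
    return c
def ray(c,uv):
    R=cv2.Rodrigues(np.array(c["rvec"],float))[0]; t=np.array(c["tvec"],float).ravel()
    d=R.T@np.linalg.inv(np.array(c["K"]))@np.array([uv[0],uv[1],1.0])
    return -R.T@t, d/np.linalg.norm(d)
def atz(c,uv,z):
    o,d=ray(c,uv); return o+d*(z-o[2])/d[2]
def tri(rays):
    A=0;b=0
    for o,d in rays:
        P=np.eye(3)-np.outer(d,d); A=A+P; b=b+P@o
    x=np.linalg.solve(A,b)
    return x,[np.linalg.norm((np.eye(3)-np.outer(d,d))@(x-o)) for o,d in rays]
def proj(c,p):
    return cv2.projectPoints(np.array(p,float).reshape(-1,3),np.array(c["rvec"],float),np.array(c["tvec"],float),np.array(c["K"],float),None)[0].reshape(-1,2)
E
python3 - <<'E'
from h import *
import pickle
d={}
for n in ["scene","top","wrist"]:
    d[n]=cam(n,f"pics/{n}0.png"); o,_=ray(d[n],(320,200)); print(n,o,d[n]["K"][0])
pickle.dump(d,open("c0.pkl","wb"))
s=read_state();print(s["t"],s["eef_pos"],s["tool_rot"],s["opening"],s["contact_force"])
E
```

```text
pics
scene [0.05963253 0.9263822  1.14057318] [500.11279846   0.         314.13631185]
top [ 0.34331252 -0.02721686  0.94800424] [390.10370676   0.         316.6792953 ]
wrist [ 0.33388137 -0.53323293  0.38488733] [343.33570358   0.         323.69312306]
0.15 [ 0.25689952 -0.56916044  0.22178507] [[ 4.11234271e-01 -9.11529591e-01 -4.22474410e-04]
 [-9.11528210e-01 -4.11234395e-01  1.61102644e-03]
 [-1.64223428e-03 -2.77411940e-04 -9.99998613e-01]] 0.0869610988301745 [ 0.25565331  0.40217418 -0.36059338]
```

View pics/scene0.png

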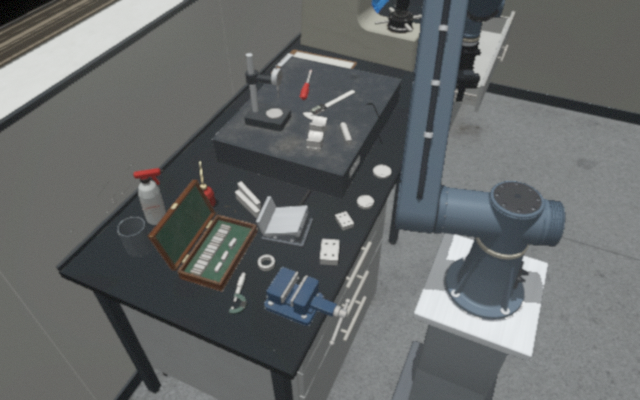

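View pics/top0.png

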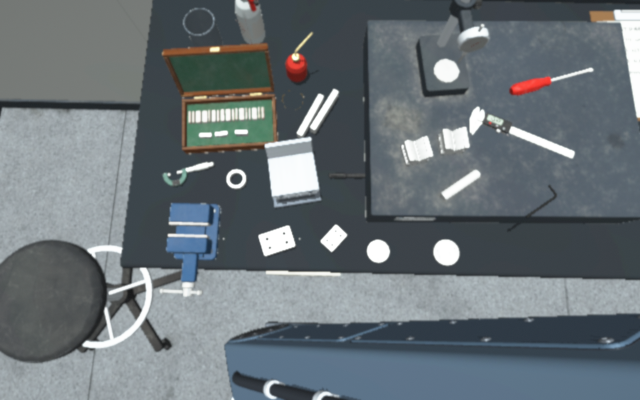

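The scene and top pictures show:
- **Blocks:** two drilled blocks, at top (277,241) and (334,238). The first is larger, so it fits the description.
- **Discs:** at top (378,251) and (446,252), the latter looking larger.
- **Rest:** at top (293,172), with the backstop on its far side.
- **Marker:** at top (347,176).

I'll confirm these in one enlarged composite.

```bash
python3 - <<'E'
from h import *
a=cv2.imread("pics/top0.png"); b=cv2.imread("pics/scene0.png")
A=cv2.resize(a[130:270,250:470],None,fx=3.6,fy=3.6,interpolation=cv2.INTER_CUBIC)[:,:792]
B=cv2.resize(b[155:270,230:400],None,fx=3.6*0,fy=0,dsize=None) if 0 else None
cv2.imwrite("pics/topcrop.png",A)
B=cv2.resize(b[155:275,230:400],None,fx=4.7,fy=4.7,interpolation=cv2.INTER_CUBIC)
cv2.imwrite("pics/scenecrop.png",B); print(A.shape,B.shape)
E
```

```text
(504, 792, 3) (564, 799, 3)
```

View pics/topcrop.png

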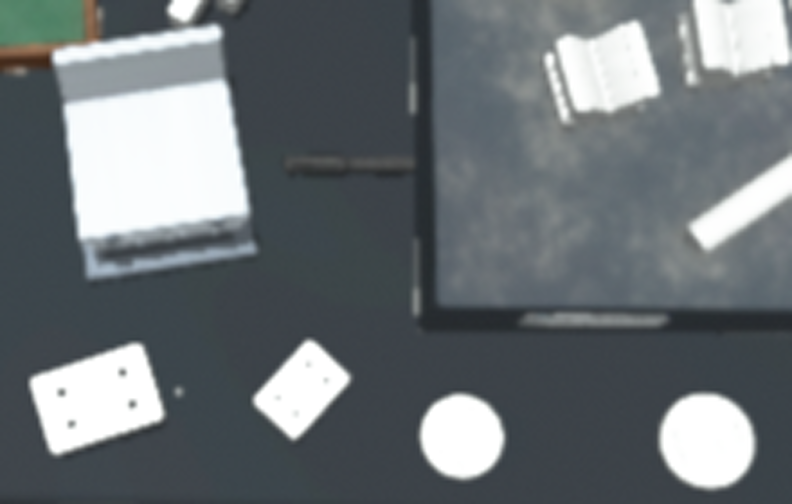

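View pics/scenecrop.png

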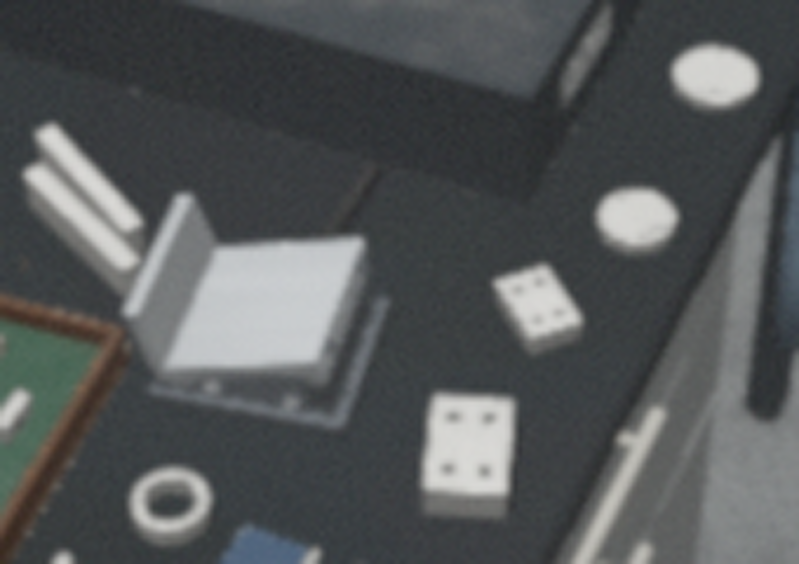

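The crops confirm it.
- **Block:** the large one is at topcrop (97,398) and scenecrop (469,444). The small one at topcrop (302,390) is the look-alike.
- **Discs:** the large is at topcrop (707,440), about 96 px across; the small is at (462,436), about 84 px.
- **Shelf:** its foot line runs from (70,104) to (228,80) in topcrop.

Next I triangulate these points.

```bash
python3 - <<'E'
from h import *
import pickle
d=pickle.load(open("c0.pkl","rb"))
T=lambda u,v:((u+.5)/3.6-.5+250,(v+.5)/3.6-.5+130)
S=lambda u,v:((u+.5)/4.7-.5+230,(v+.5)/4.7-.5+155)
P={}
for n,t,s in [("blk",(97,398),(469,444)),("b1",(30,378),(423,490)),("b2",(140,343),(431,393)),("b3",(164,417),(516,399)),("b4",(56,455),(508,495)),
 ("L",(707,440),(716,73)),("Sm",(462,436),(637,216)),("footL",(70,104),(165,372)),("footR",(228,80),(213,245)),("hiL",(78,238),(322,362)),("hiR",(248,213),(365,238)),("bsL",(55,52),(127,313)),("bsR",(220,30),(183,195))]:
    P[n],e=tri([ray(d["top"],T(*t)),ray(d["scene"],S(*s))]); print(n,P[n].round(4),np.round(e,4))
for a,b in ["b1 b2".split(),"b2 b3".split(),"b3 b4".split(),"b4 b1".split(),"footL footR".split(),"hiL hiR".split(),"footL hiL".split(),"footR hiR".split()]:
    v=P[b]-P[a]; print(a,b,np.linalg.norm(v).round(4),np.degrees(np.arctan2(v[1],v[0])).round(1),np.degrees(np.arcsin(v[2]/np.linalg.norm(v))).round(1))
print(cv2.Rodrigues(np.array(d["wrist"]["rvec"],float))[0].T.round(3))
E
```

```text
blk [0.4318 0.0698 0.0248] [0.0001 0.0001]
b1 [0.4433 0.1143 0.0247] [0.0008 0.0008]
b2 [0.4691 0.0429 0.0267] [0.0004 0.0004]
b3 [0.4198 0.0251 0.0259] [0.0006 0.0006]
b4 [0.3945 0.0952 0.0229] [0.0001 0.0001]
L [ 0.4141 -0.3337  0.0126] [0.0004 0.0004]
Sm [ 0.4132 -0.1716  0.0126] [0.0003 0.0003]
footL [0.6314 0.0966 0.0271] [0.0008 0.0008]
footR [ 0.6514 -0.0106  0.0334] [0.0017 0.0017]
hiL [0.5275 0.0812 0.069 ] [0.0022 0.0022]
hiR [ 0.5483 -0.0268  0.0685] [0.0004 0.0004]
bsL [0.6506 0.1012 0.0779] [0.0006 0.0006]
bsR [ 0.669  -0.0057  0.0778] [0.0001 0.0001]
b1 b2 0.076 -70.1 1.5
b2 b3 0.0524 -160.2 -0.8
b3 b4 0.0745 109.9 -2.3
b4 b1 0.0525 21.4 1.9
footL footR 0.1092 -79.4 3.3
hiL hiR 0.11 -79.1 -0.2
footL hiL 0.1131 -171.6 21.8
footR hiR 0.1101 -171.1 18.6
[[ 0.411 -0.868 -0.279]
 [-0.912 -0.392 -0.124]
 [-0.002  0.306 -0.952]]
```

The measurements agree with the text: block 75×52, tops at 25 and 12.6, shelf 110 wide at a slope of about 18–20°. Next I write a row calculator and go above the block.

```bash
cat >> h.py <<'E'
def Rdown(deg):
    a=np.radians(deg); x=np.array([np.cos(a),np.sin(a),0]); z=np.array([0,0,-1.]); return np.c_[x,np.cross(z,x),z]
def to(p,R):
    from scipy.spatial.transform import Rotation as Ro
    s=read_state(); R0=np.array(s["tool_rot"]); 
    d=R0.T@(np.array(p)-s["eef_pos"]); w=Ro.from_matrix(R0.T@R).as_rotvec()
    print("row:",*d.round(4),*w.round(4)," rows>=",round(max(np.linalg.norm(d)/.0625,np.degrees(np.linalg.norm(w))/10.7),1))
E
python3 -c "
from h import *
to([.432,.070,.20],Rdown(20.3))"
```

```text
row: -0.5106 -0.4224 0.0227 -0.0015 0.0011 -1.5013  rows>= 10.6
```

```bash
R='1 -.511 -.422 .023 -.0015 .001 -1.501'; true; python3 -m creep '1 -.511 -.422 .023 -.0015 .001 -1.501;1 -.511 -.422 .023 -.0015 .001 -1.501;1 -.511 -.422 .023 -.0015 .001 -1.501;1 -.511 -.422 .023 -.0015 .001 -1.501;1 -.511 -.422 .023 -.0015 .001 -1.501;1 -.511 -.422 .023 -.0015 .001 -1.501;1 -.511 -.422 .023 -.0015 .001 -1.501;1 -.511 -.422 .023 -.0015 .001 -1.501;1 -.511 -.422 .023 -.0015 .001 -1.501;1 -.511 -.422 .023 -.0015 .001 -1.501'; python3 -c "
from h import *
to([.432,.070,.20],Rdown(20.3))"
```

```text
t: 1.4
eef_pos: [0.4217, 0.0349, 0.2011]
tool_rot: [[0.938, 0.347, 0.001], [0.347, -0.938, -0.0], [0.001, 0.0, -1.0]]
contact_force: [0.2, -0.4, 1.0]
opening: 0.0871
row: 0.0218 -0.0294 0.0011 0.0005 -0.0006 -0.0004  rows>= 0.6
```

```bash
python3 -m creep '1 .022 -.029 .001 0 0 0;1 .022 -.029 .001 0 0 0;1 .022 -.029 .001 0 0 0'; python3 - <<'E'
from h import *
import pickle
c=cam("wrist","pics/w1.png"); pickle.dump(c,open("cw1.pkl","wb"))
s=read_state(); print(s["eef_pos"])
print(proj(c,[[.4318,.0698,.0248],[.6414,.043,.034]]))
a=cv2.imread("pics/w1.png"); cv2.imwrite("pics/w1b.png",cv2.resize(a,(800,500),interpolation=cv2.INTER_CUBIC))
E
```

```text
t: 1.78
eef_pos: [0.4319, 0.0695, 0.2]
tool_rot: [[0.938, 0.347, 0.0], [0.347, -0.938, -0.001], [-0.0, 0.001, -1.0]]
contact_force: [0.5, -0.9, -0.5]
opening: 0.0866
[0.43195031 0.06903171 0.20006865]
[[323.58712813 179.91682526]
 [497.73988989 270.47448871]]
```

View pics/w1b.png

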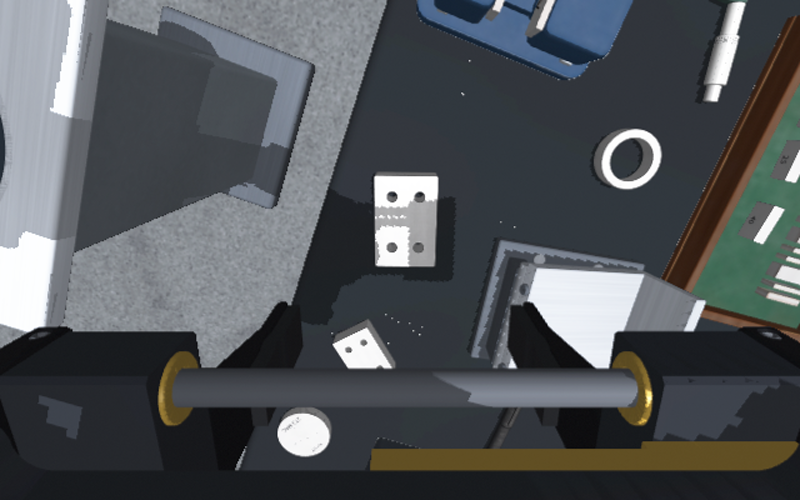

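The wrist picture shows the large block centred at about (406,220), within about 5 px of prediction and square to the jaws. The ring, vice and shelf are clear of the fingers, so I go down.

```bash
python3 - <<'E'
from h import *
import pickle
c=pickle.load(open("cw1.pkl","rb"))
print(atz(c,(406/1.25,221/1.25),.025))
to([.4322,.0705,.004],Rdown(20.3))
E
python3 -m creep '1 0 -.0005 .100 0 0 0;1 .001 -.001 .186 0 0 0;1 .001 -.001 .186 0 0 0;1 .001 -.001 .186 0 0 0;1 .001 -.001 .196 0 0 0;1 .001 -.001 .196 0 0 0;1 .001 -.001 .196 0 0 0'
```

```text
[0.43180756 0.0733152  0.025     ]
row: 0.0008 -0.0014 0.1961 0.0006 0.0001 -0.0011  rows>= 3.1
t: 2.7
eef_pos: [0.4344, 0.07, 0.0068]
tool_rot: [[0.938, 0.346, 0.006], [0.346, -0.938, -0.001], [0.005, 0.003, -1.0]]
contact_force: [0.1, 0.0, 0.5]
opening: 0.087
```

```bash
python3 -m creep '1 -.001 -.001 .003 0 0 0;0 -.001 -.001 .003 0 0 0;0 -.001 -.001 .003 0 0 0;0 -.001 -.001 .003 0 0 0;0 -.001 -.001 .003 0 0 0;0 -.001 -.001 .003 0 0 0;0 -.001 -.001 .003 0 0 0'
python3 -m creep '0 0 0 -.06 0 0 0;0 0 0 -.14 0 0 0;0 0 0 -.14 0 0 0;0 0 0 -.14 0 0 0;0 0 0 -.14 0 0 0'
python3 - <<'E'
from h import *
to([.50,.05,.20],Rdown(99.8))
E
```

```text
t: 3.58
eef_pos: [0.4325, 0.0706, 0.0036]
tool_rot: [[0.938, 0.346, 0.005], [0.346, -0.938, -0.001], [0.004, 0.003, -1.0]]
contact_force: [-0.1, -0.5, -1.3]
opening: 0.0499
t: 4.2
eef_pos: [0.4305, 0.0709, 0.1424]
tool_rot: [[0.938, 0.346, 0.002], [0.346, -0.938, -0.001], [0.001, 0.001, -1.0]]
contact_force: [-0.9, -0.4, -6.6]
opening: 0.0497
row: 0.0581 0.0437 -0.0575 0.0019 -0.0002 -1.3886  rows>= 7.4
```

```bash
python3 -c "
from h import *
to([.53,.047,.30],Rdown(99.8))"

```

```text
row: 0.0853 0.057 -0.1574 0.0019 -0.0002 -1.3886  rows>= 7.4
```

```bash
python3 -m creep '0 .04 .027 -.08 0 0 -.2;0 .085 .057 -.157 .002 0 -1.389;0 .085 .057 -.157 .002 0 -1.389;0 .085 .057 -.157 .002 0 -1.389;0 .085 .057 -.157 .002 0 -1.389;0 .085 .057 -.157 .002 0 -1.389;0 .085 .057 -.157 .002 0 -1.389;0 .085 .057 -.157 .002 0 -1.389;0 .085 .057 -.157 .002 0 -1.389;0 .085 .057 -.157 .002 0 -1.389'; python3 - <<'E'
from h import *
import pickle
c=cam("wrist","pics/w2.png"); pickle.dump(c,open("cw2.pkl","wb"))
s=read_state(); print(s["eef_pos"])
print(proj(c,[[.6414,.043,.034]]))
a=cv2.imread("pics/w2.png")[100:400,120:520]; cv2.imwrite("pics/w2b.png",cv2.resize(a,(800,600),interpolation=cv2.INTER_CUBIC))
E
```

```text
t: 5.45
eef_pos: [0.529, 0.047, 0.2979]
tool_rot: [[-0.169, 0.986, -0.003], [0.986, 0.169, 0.001], [0.001, -0.003, -1.0]]
contact_force: [-0.3, 0.8, -6.0]
opening: 0.0498
[0.52918892 0.04696872 0.29834271]
[[305.62771303 243.00556584]]
```

View pics/w2b.png

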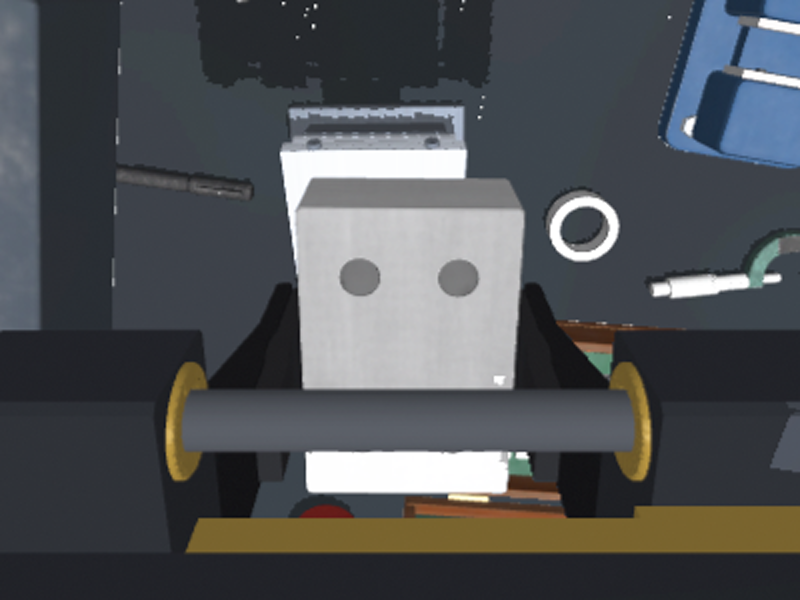

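The wrist picture shows the shelf's high edge from crop (282,151) to (467,150), parallel to the held block. I refine the shelf from this view combined with the first one.

```bash
python3 - <<'E'
from h import *
import pickle
c=pickle.load(open("cw2.pkl","rb")); d=pickle.load(open("c0.pkl","rb"))
q=lambda u,v:((u+.5)/2-.5+120,(v+.5)/2-.5+100)
zh=.034+.105*np.sin(np.radians(18))
a=atz(c,q(467,150),zh); b=atz(c,q(282,151),zh); m=(a+b)/2
v=a-b; print(a,b,m,np.linalg.norm(v),np.degrees(np.arctan2(v[1],v[0])))
yaw=np.degrees(np.arctan2(v[1],v[0]))-90
for y in (yaw,9.8):
  h=np.array([np.cos(np.radians(y)),np.sin(np.radians(y))]); print("foot from wrist",m[:2]+.105*np.cos(np.radians(18))*h)
# projection check in top/scene with foot guess: triangulate high edge by wrist2+top+scene
T=lambda u,v:((u+.5)/3.6-.5+250,(v+.5)/3.6-.5+130)
S=lambda u,v:((u+.5)/4.7-.5+230,(v+.5)/4.7-.5+155)
for n,w,t,s in (("hiL",(467,150),(78,238),(322,362)),("hiR",(282,151),(248,213),(365,238))):
  print(n,*tri([ray(c,q(*w)),ray(d["top"],T(*t)),ray(d["scene"],S(*s))]))
E
```

```text
[0.53057224 0.08411201 0.06644678] [ 0.54957459 -0.02312262  0.06644678] [0.54007341 0.03049469 0.06644678] 0.10890525576810034 100.04869643838468
foot from wrist [0.63840246 0.04791894]
foot from wrist [0.63847717 0.04749197]
hiL [0.5280066  0.08221555 0.07023253] [np.float64(0.002192695890981318), np.float64(0.001509787455057305), np.float64(0.0031782207621157284)]
hiR [ 0.54809029 -0.02495532  0.06983882] [np.float64(0.0023927717046393045), np.float64(0.0017388622079912667), np.float64(0.0010887612774420586)]
```

```bash
cat >> h.py <<'E'
def shelf(F=(.639,.046,.034),yaw=10.0):
    a=np.radians(yaw); t=np.radians(18); h=np.array([np.cos(a),np.sin(a),0])
    x=np.cos(t)*h-[0,0,np.sin(t)]; y=np.array([-np.sin(a),np.cos(a),0]); z=np.cross(x,y); return np.array(F),np.c_[x,y,z]
def tos(p,**k):
    F,S=shelf(**k); R=np.c_[S[:,1],S[:,0],-S[:,2]]
    to(F+S@(np.array(p)/1000),R); s=read_state(); print("shelf now mm",(S.T@(s["eef_pos"]-F)*1000).round(1),"F shelf",(S.T@s["contact_force"]).round(1), "open",round(s["opening"]*1000,1),"t",s["t"])
E
python3 -c "
from h import *
tos([-55,0,25])"
```

```text
row: -0.02 0.064 0.2234 0.3118 -0.0016 -0.0039  rows>= 3.7
shelf now mm [-184.4   20.   218. ] F shelf [ 1.5 -1.4 -5.9] open 49.8 t 5.5
```

```bash
python3 -m creep '0 -.02 .064 .10 .312 -.002 -.004;0 -.02 .064 .16 .312 -.002 -.004;0 -.02 .064 .19 .312 -.002 -.004;0 -.02 .064 .223 .312 -.002 -.004;0 -.02 .064 .223 .312 -.002 -.004;0 -.02 .064 .223 .312 -.002 -.004'; python3 - <<'E'
from h import *
import pickle
tos([-50,0,8])
c=cam("wrist","pics/w3.png"); pickle.dump(c,open("cw3.pkl","wb"))
F,S=shelf(); print(proj(c,[F+S@np.array(p) for p in [(-.105,.055,0),(-.105,-.055,0),(0,.055,0),(0,-.055,0)]]).round(1))
a=cv2.imread("pics/w3.png")[100:400,120:520]; cv2.imwrite("pics/w3b.png",cv2.resize(a,(800,600),interpolation=cv2.INTER_CUBIC))
E
```

```text
t: 6.25
eef_pos: [0.5966, 0.0381, 0.0767]
tool_rot: [[-0.174, 0.938, -0.301], [0.985, 0.165, -0.054], [-0.001, -0.306, -0.952]]
contact_force: [-0.4, 0.3, -4.4]
opening: 0.0496
row: 0.0004 0.0042 0.0193 0.0028 0.0013 -0.0004  rows>= 0.3
shelf now mm [-54.2  -0.4  27.3] F shelf [ 1.1  0.3 -4.3] open 49.6 t 6.25
[[420.6 155.3]
 [223.5 155.3]
 [406.8 315.3]
 [238.  315.3]]
```

View pics/w3b.png

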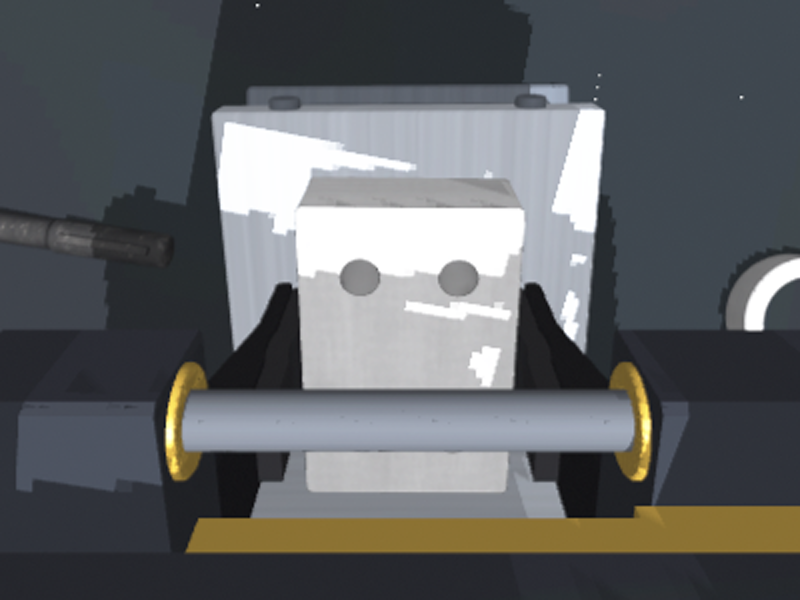

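The block is centred on the shelf in the wrist view: block mid-column 410–411, shelf mid-column 409, and their edges are parallel. I'll lower it, keeping this lateral position.

```bash
python3 - <<'E'
from h import *
import pickle
c=pickle.load(open("cw3.pkl","rb")); F,S=shelf()
def hit(u,v,z):
    o,d=ray(c,((u+.5)/2-.5+120,(v+.5)/2-.5+100)); o=S.T@(o-F); d=S.T@d; return (o+d*(z-o[2])/d[2])*1000
print(hit(411,179,.0237),hit(410,209,.0487),hit(213,110,0),hit(605,109,0))
E
python3 -m creep '0 0 .004 .010 .003 .001 0;0 0 .004 .018 .003 .001 0;0 0 .004 .019 .003 .001 0;0 0 .004 .020 .003 .001 0;0 0 .004 .020 .003 .001 0'; python3 -c "
from h import *
tos([-50,-.4,4])"
```

```text
[-92.03562517   1.74088669  23.7       ] [-92.34224285   1.45275517  48.7       ] [-105.33418186  -53.44043869    0.        ] [-105.575612     55.84926228    0.        ]
t: 6.92
eef_pos: [0.5951, 0.0376, 0.0576]
tool_rot: [[-0.173, 0.937, -0.302], [0.985, 0.165, -0.054], [-0.001, -0.307, -0.952]]
contact_force: [-0.2, 0.3, -6.5]
opening: 0.0499
row: 0.0002 -0.0002 0.0046 0.0023 0.0009 -0.0005  rows>= 0.1
shelf now mm [-49.8  -0.6   8.6] F shelf [ 1.9  0.3 -6.3] open 49.9 t 6.925
```

```bash
python3 -m creep '0 0 0 .003 .002 .001 0;0 0 0 .004 .002 .001 0;0 0 0 .005 .002 .001 0;0 0 0 .005 .002 .001 0'; python3 -c "
from h import *
tos([-40,-.4,4])"
```

```text
t: 7.42
eef_pos: [0.5937, 0.0373, 0.0529]
tool_rot: [[-0.173, 0.937, -0.304], [0.985, 0.165, -0.054], [-0.0, -0.309, -0.951]]
contact_force: [1.0, -0.7, -6.1]
opening: 0.0499
row: 0.0003 0.0097 -0.0003 0.0005 -0.0001 -0.0006  rows>= 0.2
shelf now mm [-49.7  -0.7   3.7] F shelf [ 2.7 -0.8 -5.5] open 49.9 t 7.425
```

```bash
python3 -m creep '0 0 0 .001 0 0 0;0 0 0 .002 0 0 0;0 0 0 .002 0 0 0'; python3 -c "
from h import *
tos([-40,-.4,4])"; python3 -m creep '0 0 0 .001 0 0 0;0 0 0 .002 0 0 0;0 0 0 .002 0 0 0'; python3 -c "
from h import *
tos([-40,-.4,4])"
```

```text
t: 7.8
eef_pos: [0.5937, 0.0373, 0.0528]
tool_rot: [[-0.173, 0.937, -0.303], [0.985, 0.165, -0.053], [-0.0, -0.307, -0.952]]
contact_force: [0.5, 0.7, 5.4]
opening: 0.05
row: 0.0003 0.0097 -0.0004 0.0018 0.0001 -0.0007  rows>= 0.2
shelf now mm [-49.7  -0.7   3.6] F shelf [-1.1  0.6  5.3] open 50.0 t 7.8
t: 8.18
eef_pos: [0.5937, 0.0373, 0.0527]
tool_rot: [[-0.173, 0.938, -0.302], [0.985, 0.164, -0.053], [-0.0, -0.306, -0.952]]
contact_force: [-0.4, 1.4, 9.1]
opening: 0.0499
row: 0.0003 0.0097 -0.0004 0.0029 0.0002 -0.0008  rows>= 0.2
shelf now mm [-49.7  -0.7   3.5] F shelf [-2.9  1.4  8.6] open 49.9 t 8.175
```

The block is on the shelf at the expected height. Now I slide it down the slope into the backstop.

```bash
python3 -m creep '0 0 .004 0 0 0 0;0 0 .008 0 0 0 0;0 0 .009 0 0 0 0;0 0 .010 0 0 0 0;0 0 .010 0 0 0 0'; python3 -c "
from h import *
tos([-36,-.4,4])"; python3 -m creep '0 0 .001 0 0 0 0;0 0 .002 0 0 0 0;0 0 .003 0 0 0 0;0 0 .003 0 0 0 0'; python3 -c "
from h import *
tos([-36,-.4,4])"
```

```text
t: 8.8
eef_pos: [0.6025, 0.0388, 0.0498]
tool_rot: [[-0.173, 0.937, -0.303], [0.985, 0.165, -0.054], [-0.0, -0.308, -0.951]]
contact_force: [-3.2, -1.3, 5.0]
opening: 0.05
row: 0.0003 0.0042 -0.0004 0.0013 0.0003 -0.0007  rows>= 0.1
shelf now mm [-40.2  -0.7   3.6] F shelf [-4.8 -0.8  3.7] open 50.0 t 8.8
t: 9.3
eef_pos: [0.6054, 0.0393, 0.0489]
tool_rot: [[-0.173, 0.937, -0.303], [0.985, 0.165, -0.054], [-0.0, -0.308, -0.951]]
contact_force: [-2.7, -0.1, 5.0]
opening: 0.05
row: 0.0004 0.0012 -0.0004 0.0011 0.0003 -0.0007  rows>= 0.0
shelf now mm [-37.2  -0.8   3.6] F shelf [-4.1  0.4  3.9] open 50.0 t 9.3
```

```bash
python3 -m creep '0 0 .001 0 0 0 0;0 0 .002 0 0 0 0;0 0 .002 0 0 0 0'; python3 -c "
from h import *
tos([-36,-.4,4])"; python3 -m creep '0 0 .001 0 0 0 0;0 0 .002 0 0 0 0;0 0 .002 0 0 0 0'; python3 -c "
from h import *
tos([-36,-.4,4])"
```

```text
t: 9.68
eef_pos: [0.6054, 0.0393, 0.0489]
tool_rot: [[-0.174, 0.936, -0.308], [0.985, 0.165, -0.055], [-0.0, -0.312, -0.95]]
contact_force: [-6.9, -1.1, 8.5]
opening: 0.0496
row: 0.0004 0.0012 -0.0004 -0.0035 0.0004 -0.0003  rows>= 0.0
shelf now mm [-37.2  -0.8   3.6] F shelf [-9.2  0.1  5.9] open 49.6 t 9.675
t: 10.05
eef_pos: [0.6054, 0.0392, 0.0489]
tool_rot: [[-0.174, 0.934, -0.312], [0.985, 0.165, -0.055], [-0.0, -0.317, -0.949]]
contact_force: [-5.7, -2.7, 8.7]
opening: 0.0499
row: 0.0004 0.0011 -0.0004 -0.0081 0.0005 -0.0  rows>= 0.0
shelf now mm [-37.2  -0.8   3.6] F shelf [-8.5 -1.7  6.3] open 49.9 t 10.05
```

The block is against the backstop: it stalled at −37.2 and the force rose. I release and lift.

```bash
python3 -m creep '0 0 0 0 -.004 0 0;0 0 0 0 -.006 0 0;1 0 0 0 -.006 0 0;1 0 0 0 -.006 0 0;1 0 0 0 -.006 0 0;1 0 0 0 -.006 0 0'; python3 -m creep '1 0 0 -.03 0 0 0;1 0 0 -.09 0 0 0;1 0 -.02 -.14 0 0 0;1 0 -.02 -.16 0 0 0;1 0 -.02 -.16 0 0 0;1 0 -.02 -.16 0 0 0'; python3 - <<'E'
from h import *
import pickle
tos([-60,0,160])
c=cam("wrist","pics/w4.png"); pickle.dump(c,open("cw4.pkl","wb"))
F,S=shelf(); print(proj(c,[F+S@np.array(p) for p in [(0,0,0),(-.075,0,.025)]]))
a=cv2.imread("pics/w4.png")[100:400,120:520]; cv2.imwrite("pics/w4b.png",cv2.resize(a,(800,600),interpolation=cv2.INTER_CUBIC))
to([.413,-.172,.15],Rdown(100))
to([.414,-.334,.15],Rdown(100))
E
```

```text
t: 10.8
eef_pos: [0.6057, 0.0392, 0.0487]
tool_rot: [[-0.174, 0.936, -0.306], [0.985, 0.165, -0.054], [-0.001, -0.311, -0.951]]
contact_force: [0.2, 0.1, -0.1]
opening: 0.0813
t: 11.55
eef_pos: [0.6348, 0.0447, 0.2055]
tool_rot: [[-0.174, 0.935, -0.308], [0.985, 0.165, -0.054], [0.0, -0.313, -0.95]]
contact_force: [0.1, -0.1, -0.1]
opening: 0.0872
row: 0.0005 -0.0029 0.0018 -0.0044 -0.0002 0.0002  rows>= 0.1
shelf now mm [-57.1  -0.5 161.8] F shelf [ 0.1 -0.1 -0.1] open 87.2 t 11.55
[[322.91049841 237.47981723]
 [322.78807501 171.10422001]]
row: -0.1749 -0.2257 0.1326 -0.3195 -0.0004 0.0002  rows>= 5.0
row: -0.3346 -0.2515 0.141 -0.3195 -0.0004 0.0002  rows>= 7.1
```

View pics/w4b.png

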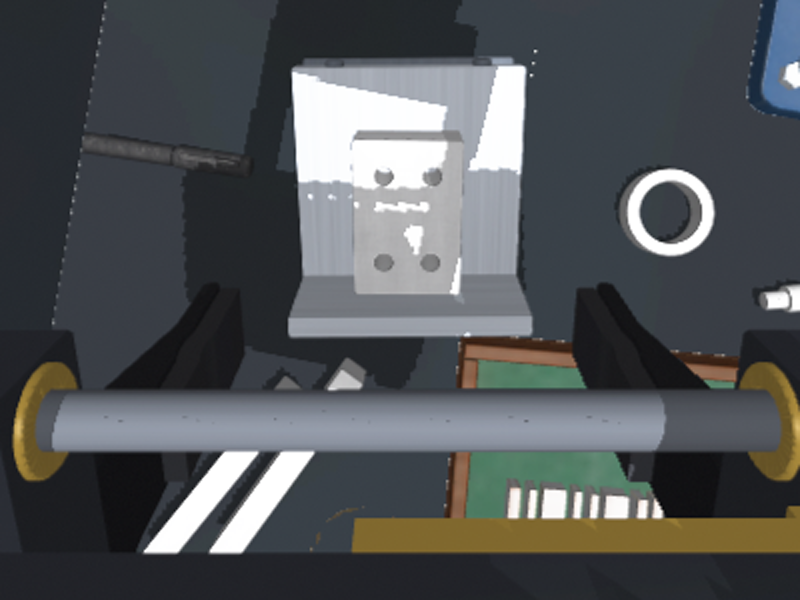

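The block lies flat and square, its end on the backstop, and its mid-column 407.5 against the shelf's roughly 410 is about 1 mm off centre. Next is the large disc, reached by way of a point in front of the slab.

```bash
python3 - <<'E'
from h import *
to([.43,-.05,.22],Rdown(90))
to([.414,-.334,.12],Rdown(90))
E
```

```text
row: -0.0577 -0.2116 0.0542 -0.3187 0.0275 0.1732  rows>= 3.6
row: -0.3346 -0.2421 0.1695 -0.3187 0.0275 0.1732  rows>= 7.1
```

```bash
python3 -m creep '1 -.058 -.212 .054 -.319 .0275 .173;1 -.058 -.212 .054 -.319 .0275 .173;1 -.058 -.212 .054 -.319 .0275 .173;1 -.058 -.212 .054 -.319 .0275 .173;1 -.12 -.218 .08 -.319 .0275 .173;1 -.18 -.225 .105 -.319 .0275 .173;1 -.24 -.232 .13 -.319 .0275 .173;1 -.3 -.238 .155 -.319 .0275 .173;1 -.335 -.242 .170 -.319 .0275 .173;1 -.335 -.242 .170 -.319 .0275 .173'; python3 - <<'E'
from h import *
import pickle
c=cam("wrist","pics/w5.png"); pickle.dump(c,open("cw5.pkl","wb"))
print(proj(c,[[.4141,-.3337,.011],[.4132,-.1716,.013]]))
g=cv2.cvtColor(cv2.imread("pics/w5.png"),cv2.COLOR_BGR2GRAY)
n,l,st,ce=cv2.connectedComponentsWithStats((g>120).astype(np.uint8))
for i in range(1,n):
    if st[i][4]>300: print(st[i],ce[i].round(1))
to([.414,-.334,.002],Rdown(90)); print(read_state()["t"])
cv2.imwrite("pics/w5b.png",cv2.resize(cv2.imread("pics/w5.png"),(800,500)))
E
```

```text
t: 12.85
eef_pos: [0.4128, -0.3373, 0.1169]
tool_rot: [[0.004, 1.0, -0.002], [1.0, -0.004, 0.002], [0.002, -0.002, -1.0]]
contact_force: [-0.2, 0.2, 0.1]
opening: 0.0873
[[326.2438125  201.56634543]
 [524.83581216 200.30619561]]
[    0     0   640   133 82574] [316.8  65. ]
[ 292  164   74   72 4208] [328.8 199.8]
[ 491  166   72   64 3576] [526.5 197.5]
[ 601  204   39   65 1400] [626.  236.7]
[ 126  282  396   58 7730] [322.4 314.4]
[395 326  38  13 408] [412.3 331.8]
[ 296  353  342   23 6352] [474.7 365.6]
row: 0.0003 0.0017 0.1155 -0.0024 -0.0036 -0.0029  rows>= 1.8
12.9
```

View pics/w5b.png

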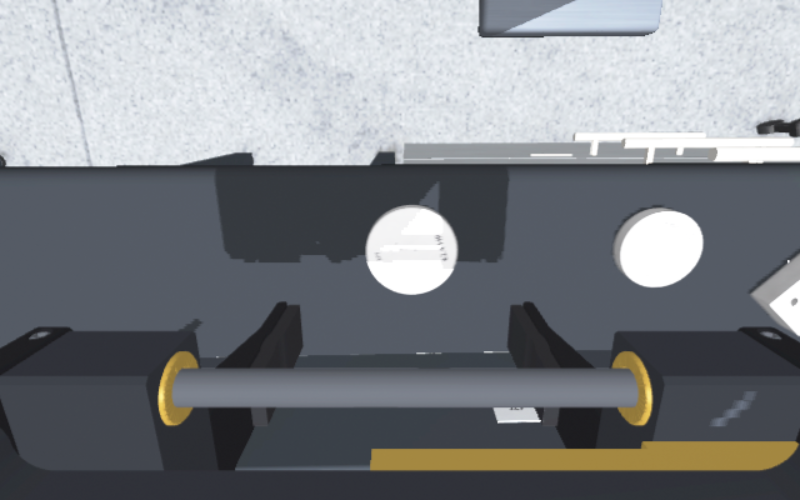

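The large disc is at (412,250), within 3 px of prediction, and the small one is at (658,247). The slab face lies behind the fingers. I go down to z = 2 mm and grip.

```bash
python3 -m creep '1 0 .001 .06 -.002 -.004 -.003;1 0 .001 .105 -.002 -.004 -.003;1 0 .001 .112 -.002 -.004 -.003;1 0 .001 .115 -.002 -.004 -.003;1 0 .001 .115 -.002 -.004 -.003;1 0 .001 .115 -.002 -.004 -.003'; python3 -c "
from h import *
to([.414,-.334,.002],Rdown(90))"
```

```text
t: 13.65
eef_pos: [0.4141, -0.335, 0.0041]
tool_rot: [[-0.0, 1.0, 0.002], [1.0, 0.0, -0.003], [-0.003, 0.002, -1.0]]
contact_force: [-0.2, -0.7, 0.1]
opening: 0.0872
row: 0.001 -0.0001 0.0021 0.0016 0.0028 0.0003  rows>= 0.0
```

```bash
python3 -m creep '1 .001 0 .002 .002 .003 0;0 .001 0 .002 .002 .003 0;0 .001 0 .002 .002 .003 0;0 .001 0 .002 .002 .003 0;0 .001 0 .002 .002 .003 0;0 .001 0 .002 .002 .003 0'; python3 -m creep '0 0 0 -.05 0 0 0;0 0 0 -.11 0 0 0;0 0 0 -.17 0 0 0;0 0 0 -.2 0 0 0;0 0 0 -.2 0 0 0';python3 - <<'E'
from h import *
s=read_state();print(s["opening"],s["contact_force"])
F,S=shelf(); R=np.c_[S[:,1],S[:,0],-S[:,2]]
to([.44,-.06,.22],Rdown(90))
to(F+S@np.array([-.08,0,.14]),R)
E
```

```text
t: 14.4
eef_pos: [0.414, -0.334, 0.002]
tool_rot: [[-0.0, 1.0, -0.001], [1.0, 0.0, 0.0], [0.0, -0.001, -1.0]]
contact_force: [0.2, 0.0, 0.3]
opening: 0.0591
t: 15.02
eef_pos: [0.415, -0.3351, 0.2041]
tool_rot: [[-0.0, 1.0, 0.003], [1.0, 0.0, -0.004], [-0.004, 0.003, -1.0]]
contact_force: [0.2, 0.0, -3.3]
opening: 0.0592
0.05915455640924248 [ 0.15813786  0.03636727 -3.27806213]
row: 0.275 0.0251 -0.0169 0.0029 0.0039 0.0004  rows>= 4.4
row: 0.3753 0.1918 0.0113 0.3159 -0.0232 -0.1733  rows>= 6.7
```

```bash
python3 -m creep '0 .07 .006 -.005 0 0 0;0 .14 .012 -.01 0 0 0;0 .2 .018 -.015 0 0 0;0 .255 .025 -.017 0 0 0;0 .275 .04 -.017 .05 0 0;0 .33 .1 -.01 .316 -.023 -.173;0 .375 .15 0 .316 -.023 -.173;0 .375 .192 .011 .316 -.023 -.173;0 .375 .192 .011 .316 -.023 -.173;0 .375 .192 .011 .316 -.023 -.173'; python3 -c "
from h import *
tos([-45,-.2,45])"
```

```text
t: 16.27
eef_pos: [0.605, 0.04, 0.1893]
tool_rot: [[-0.173, 0.935, -0.31], [0.985, 0.165, -0.053], [0.002, -0.315, -0.949]]
contact_force: [-0.4, -0.6, -2.0]
opening: 0.0584
row: -0.0004 0.0363 0.0918 -0.006 -0.0015 0.0003  rows>= 1.6
shelf now mm [-80.8   0.  137.1] F shelf [ 0.2 -0.6 -2.1] open 58.4 t 16.275
```

```bash
python3 -m creep '0 0 .02 .05 -.006 -.0015 0;0 0 .036 .085 -.006 -.0015 0;0 0 .036 .1 -.006 -.0015 0;0 0 .036 .104 -.006 -.0015 0;0 0 .036 .104 -.006 -.0015 0'; python3 -c "
from h import *
tos([-45,-.2,28])"; python3 -m creep '0 0 0 .002 0 0 0;0 0 0 .004 0 0 0;0 0 0 .004 0 0 0'; python3 -c "
from h import *
tos([-45,-.2,27])"
```

```text
t: 16.9
eef_pos: [0.6068, 0.04, 0.0808]
tool_rot: [[-0.174, 0.937, -0.302], [0.985, 0.165, -0.054], [-0.0, -0.307, -0.952]]
contact_force: [-0.5, 0.1, -2.1]
opening: 0.0591
row: 0.0001 0.0006 0.0064 0.0019 0.0004 -0.0003  rows>= 0.1
shelf now mm [-45.6  -0.3  34.4] F shelf [ 0.2  0.1 -2.1] open 59.1 t 16.9
t: 17.27
eef_pos: [0.6056, 0.0399, 0.0773]
tool_rot: [[-0.174, 0.937, -0.302], [0.985, 0.165, -0.054], [-0.001, -0.307, -0.952]]
contact_force: [-0.4, 0.6, -2.0]
opening: 0.0586
row: 0.0001 0.0007 0.0037 0.0023 0.0005 -0.0003  rows>= 0.1
shelf now mm [-45.7  -0.3  30.7] F shelf [ 0.4  0.7 -2. ] open 58.6 t 17.275
```

```bash
python3 -m creep '0 0 0 .002 .002 0 0;0 0 .001 .003 .002 0 0;0 0 .001 .004 .002 0 0;0 0 .001 .004 .002 0 0'; python3 -c "
from h import *
tos([-45,-.2,27])"; python3 -m creep '0 0 0 .001 0 0 0;0 0 0 .0015 0 0 0;0 0 0 .0015 0 0 0'; python3 -c "
from h import *
tos([-45,-.2,27])"
```

```text
t: 17.77
eef_pos: [0.6056, 0.0399, 0.0734]
tool_rot: [[-0.174, 0.937, -0.303], [0.985, 0.165, -0.054], [-0.001, -0.308, -0.951]]
contact_force: [0.9, 1.4, -0.7]
opening: 0.0588
row: 0.0 -0.0006 -0.0 0.0009 0.0006 -0.0003  rows>= 0.0
shelf now mm [-44.4  -0.2  27. ] F shelf [ 1.3  1.2 -0.3] open 58.8 t 17.775
t: 18.15
eef_pos: [0.6056, 0.0399, 0.0733]
tool_rot: [[-0.174, 0.937, -0.302], [0.985, 0.165, -0.054], [-0.001, -0.307, -0.952]]
contact_force: [0.3, 1.3, 5.6]
opening: 0.0592
row: 0.0 -0.0006 -0.0001 0.0019 0.0009 -0.0003  rows>= 0.0
shelf now mm [-44.4  -0.2  26.9] F shelf [-1.3  1.2  5.5] open 59.2 t 18.15
```

The disc is on the block at z = 27, as expected. Now I slide it to the backstop.

```bash
python3 -m creep '0 0 .005 0 0 0 0;0 0 .010 0 0 0 0;0 0 .012 0 0 0 0;0 0 .012 0 0 0 0'; python3 -c "
from h import *
tos([-30,-.2,27])"; python3 -m creep '0 0 .001 0 0 0 0;0 0 .002 0 0 0 0;0 0 .003 0 0 0 0;0 0 .003 0 0 0 0'; python3 -c "
from h import *
tos([-30,-.2,27])"
```

```text
t: 18.65
eef_pos: [0.617, 0.0418, 0.0696]
tool_rot: [[-0.174, 0.937, -0.302], [0.985, 0.165, -0.054], [-0.001, -0.307, -0.952]]
contact_force: [-0.0, 0.2, 2.0]
opening: 0.059
row: 0.0001 0.0023 -0.0001 0.0018 0.0011 -0.0002  rows>= 0.0
shelf now mm [-32.3  -0.3  26.9] F shelf [-0.6  0.2  1.9] open 59.0 t 18.65
t: 19.15
eef_pos: [0.6185, 0.042, 0.069]
tool_rot: [[-0.174, 0.936, -0.306], [0.985, 0.165, -0.055], [-0.001, -0.311, -0.951]]
contact_force: [-4.1, -1.6, 4.8]
opening: 0.0589
row: 0.0001 0.0007 -0.0001 -0.0016 0.0011 -0.0002  rows>= 0.0
shelf now mm [-30.7  -0.3  26.9] F shelf [-5.5 -0.9  3.2] open 58.9 t 19.15
```

```bash
python3 -m creep '0 0 .001 0 0 0 0;0 0 .002 0 0 0 0;0 0 .002 0 0 0 0'; python3 -c "
from h import *
tos([-30,-.2,27])"; python3 -m creep '0 0 0 0 0 0 0;1 0 0 0 0 0 0;1 0 0 0 0 0 0;1 0 0 0 0 0 0;1 0 0 0 0 0 0'; python3 -c "
from h import *
tos([-30,-.2,27])"
```

```text
t: 19.52
eef_pos: [0.6185, 0.0421, 0.0691]
tool_rot: [[-0.174, 0.935, -0.31], [0.985, 0.165, -0.056], [-0.001, -0.315, -0.949]]
contact_force: [-4.8, -0.7, 6.4]
opening: 0.0589
row: 0.0001 0.0006 -0.0001 -0.0064 0.001 0.0  rows>= 0.0
shelf now mm [-30.6  -0.3  26.9] F shelf [-6.5  0.2  4.6] open 58.9 t 19.525
t: 20.15
eef_pos: [0.6188, 0.0421, 0.0688]
tool_rot: [[-0.174, 0.935, -0.31], [0.985, 0.165, -0.056], [-0.001, -0.315, -0.949]]
contact_force: [0.1, -0.2, -0.5]
opening: 0.0851
row: 0.0001 0.0003 -0.0003 -0.0061 0.001 0.0  rows>= 0.0
shelf now mm [-30.3  -0.3  26.7] F shelf [ 0.2 -0.2 -0.5] open 85.1 t 20.15
```

Contact is confirmed and the disc released. I lift and go for the small disc.

```bash
python3 -m creep '1 0 0 -.03 0 0 0;1 0 0 -.09 0 0 0;1 0 -.02 -.14 0 0 0;1 0 -.03 -.14 0 0 0;1 0 -.03 -.14 0 0 0'; python3 - <<'E'
from h import *
import pickle
c=cam("wrist","pics/w6.png"); pickle.dump(c,open("cw6.pkl","wb"))
a=cv2.imread("pics/w6.png")[100:400,120:520]; cv2.imwrite("pics/w6b.png",cv2.resize(a,(800,600),interpolation=cv2.INTER_CUBIC))
tos([-60,0,160])
to([.43,-.03,.22],Rdown(90))
to([.413,-.172,.12],Rdown(90))
E
```

```text
t: 20.78
eef_pos: [0.6333, 0.045, 0.2112]
tool_rot: [[-0.174, 0.935, -0.31], [0.985, 0.165, -0.055], [-0.001, -0.315, -0.949]]
contact_force: [0.0, 0.5, -0.5]
opening: 0.0873
row: -0.0001 0.0002 0.0056 -0.0081 0.0003 0.0001  rows>= 0.1
shelf now mm [-6.010e+01  1.000e-01  1.656e+02] F shelf [ 0.3 -0.  -1. ] open 86.9 t 20.825
row: -0.0386 -0.2052 0.0581 -0.3214 0.0284 0.1732  rows>= 3.5
row: -0.1755 -0.2128 0.1661 -0.3214 0.0284 0.1732  rows>= 5.2
```

View pics/w6b.png

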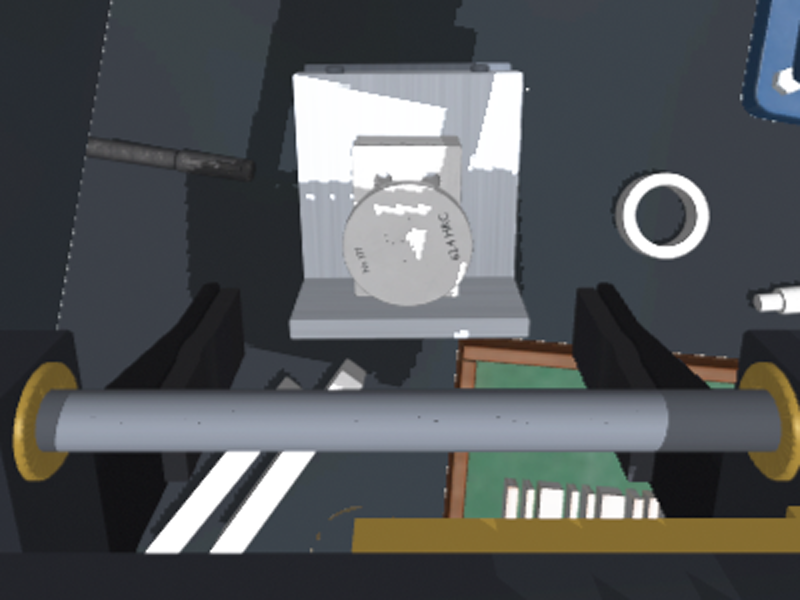

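The large disc sits flat on the block at the backstop, its mid-column 408 against the shelf's 408–409. The block is undisturbed. On to the small disc.

```bash
python3 -m creep '1 -.039 -.205 .058 -.321 .028 .173;1 -.039 -.205 .058 -.321 .028 .173;1 -.039 -.205 .058 -.321 .028 .173;1 -.039 -.205 .058 -.321 .028 .173;1 -.1 -.21 .1 -.321 .028 .173;1 -.15 -.212 .14 -.321 .028 .173;1 -.175 -.213 .166 -.321 .028 .173;1 -.175 -.213 .166 -.321 .028 .173;1 -.175 -.213 .166 -.321 .028 .173'; python3 - <<'E'
from h import *
c=cam("wrist","pics/w7.png")
print(proj(c,[[.4132,-.1716,.013]]))
g=cv2.cvtColor(cv2.imread("pics/w7.png"),cv2.COLOR_BGR2GRAY)
n,l,st,ce=cv2.connectedComponentsWithStats((g>120).astype(np.uint8))
for i in range(1,n):
    if 1000<st[i][4]<9000: print(st[i],ce[i].round(1),atz(c,ce[i],.012).round(4))
to([.413,-.172,.002],Rdown(90))
E
```

```text
t: 21.95
eef_pos: [0.4119, -0.1706, 0.1195]
tool_rot: [[0.0, 1.0, -0.003], [1.0, -0.0, 0.002], [0.002, -0.003, -1.0]]
contact_force: [-0.3, -0.1, 0.5]
opening: 0.0873
[[320.70640757 201.44986722]]
[ 293  168   63   64 3162] [323.7 199.6] [ 0.4119 -0.1691  0.012 ]
[ 410  194   81   74 3018] [450.9 230. ] [ 0.439 -0.061  0.012]
[ 126  282  396   58 8357] [324.1 314.4] [ 0.5229 -0.1688  0.012 ]
[ 188  353  450   23 6912] [456.3 366.2] [ 0.5822 -0.0399  0.012 ]
row: -0.0017 0.0008 0.118 -0.0014 -0.0007 0.0008  rows>= 1.9
```

The disc is 63 px across against 74 for the large one, which matches 52:60. It lies within 3 mm of the first measurement.

```bash
python3 -m creep '1 0 .001 .06 0 0 0;1 0 .001 .105 0 0 0;1 0 .001 .113 0 0 0;1 0 .001 .116 0 0 0;1 0 .001 .117 0 0 0;1 0 .001 .117 0 0 0;1 0 .001 .117 0 0 0'; python3 -m creep '0 0 0 0 0 0 0;0 0 0 0 0 0 0;0 0 0 0 0 0 0;0 0 0 0 0 0 0;0 0 0 0 0 0 0;0 0 0 0 0 0 0'; python3 -m creep '0 0 0 -.05 0 0 0;0 0 0 -.11 0 0 0;0 0 0 -.17 0 0 0;0 0 0 -.2 0 0 0;0 0 0 -.2 0 0 0';python3 - <<'E'
from h import *
F,S=shelf(); R=np.c_[S[:,1],S[:,0],-S[:,2]]
to([.44,-.05,.22],Rdown(90))
to(F+S@np.array([-.07,0,.14]),R)
E
```

```text
t: 22.88
eef_pos: [0.4137, -0.1707, 0.0039]
tool_rot: [[-0.001, 1.0, 0.0], [1.0, 0.001, -0.0], [-0.0, 0.0, -1.0]]
contact_force: [0.7, 0.9, -0.5]
opening: 0.0871
t: 23.62
eef_pos: [0.4137, -0.1707, 0.0039]
tool_rot: [[-0.001, 1.0, -0.0], [1.0, 0.001, -0.0], [-0.0, -0.0, -1.0]]
contact_force: [0.4, 0.5, -1.4]
opening: 0.0509
t: 24.25
eef_pos: [0.4147, -0.1713, 0.2057]
tool_rot: [[-0.001, 1.0, 0.004], [1.0, 0.001, -0.004], [-0.004, 0.004, -1.0]]
contact_force: [-0.3, -0.4, -3.0]
opening: 0.0512
row: 0.1212 0.0255 -0.0146 0.0044 0.0036 0.001  rows>= 2.0
row: 0.2131 0.2015 0.0171 0.3175 -0.0233 -0.1728  rows>= 4.7
```

```bash
python3 -m creep '0 .06 .012 -.008 0 0 0;0 .121 .025 -.015 0 0 0;0 .14 .05 -.015 .1 0 -.05;0 .17 .1 -.005 .317 -.023 -.173;0 .2 .15 .005 .317 -.023 -.173;0 .213 .2 .017 .317 -.023 -.173;0 .213 .2015 .017 .317 -.023 -.173;0 .213 .2015 .017 .317 -.023 -.173'; python3 -c "
from h import *
tos([-40,0,46])"
```

```text
t: 25.25
eef_pos: [0.6142, 0.0418, 0.186]
tool_rot: [[-0.174, 0.935, -0.309], [0.985, 0.166, -0.053], [0.002, -0.314, -0.949]]
contact_force: [-0.8, 0.3, -2.6]
opening: 0.0511
row: -0.0003 0.0314 0.0907 -0.0053 -0.0014 0.0007  rows>= 1.5
shelf now mm [-70.9   0.2 136.8] F shelf [ 0.1  0.4 -2.7] open 51.1 t 25.25
```

```bash
python3 -m creep '0 0 .02 .05 -.005 -.001 0;0 0 .031 .08 -.005 -.001 0;0 0 .031 .09 -.005 -.001 0;0 0 .031 .092 -.005 -.001 0;0 0 .031 .092 -.005 -.001 0'; python3 -c "
from h import *
tos([-40,0,40.5])"; python3 -m creep '0 0 0 .002 .002 0 0;0 0 .001 .004 .002 0 0;0 0 .001 .005 .002 0 0;0 0 .001 .005 .002 0 0'; python3 -c "
from h import *
tos([-40,0,39])"
```

```text
t: 25.88
eef_pos: [0.6154, 0.0417, 0.0906]
tool_rot: [[-0.174, 0.937, -0.302], [0.985, 0.165, -0.053], [-0.0, -0.307, -0.952]]
contact_force: [0.3, 0.0, -1.9]
opening: 0.0509
row: 0.0001 0.0003 0.0059 0.0023 0.0002 0.0001  rows>= 0.1
shelf now mm [-40.3  -0.1  46.4] F shelf [ 0.8 -0.  -1.7] open 50.9 t 25.875
t: 26.38
eef_pos: [0.6147, 0.0417, 0.0855]
tool_rot: [[-0.174, 0.937, -0.304], [0.985, 0.165, -0.054], [-0.0, -0.309, -0.951]]
contact_force: [0.8, 0.3, -3.2]
opening: 0.0506
row: 0.0 -0.0006 0.0023 -0.0001 0.0001 0.0002  rows>= 0.0
shelf now mm [-39.4  -0.   41.3] F shelf [ 1.8  0.2 -2.8] open 50.6 t 26.375
```

```bash
python3 -m creep '0 0 0 .001 0 0 0;0 0 0 .002 0 0 0;0 0 0 .003 0 0 0;0 0 0 .003 0 0 0'; python3 -c "
from h import *
tos([-40,0,39])"; python3 -m creep '0 0 0 .001 0 0 0;0 0 0 .001 0 0 0'; python3 -c "
from h import *
tos([-28,0,39])"
```

```text
t: 26.88
eef_pos: [0.6139, 0.0416, 0.0831]
tool_rot: [[-0.174, 0.937, -0.304], [0.985, 0.165, -0.054], [-0.0, -0.309, -0.951]]
contact_force: [0.9, 0.1, 1.1]
opening: 0.0506
row: 0.0 -0.0006 -0.0002 0.0003 0.0003 0.0002  rows>= 0.0
shelf now mm [-39.4  -0.   38.8] F shelf [ 0.5 -0.1  1.3] open 50.6 t 26.875
t: 27.12
eef_pos: [0.6139, 0.0416, 0.083]
tool_rot: [[-0.174, 0.937, -0.303], [0.985, 0.165, -0.054], [-0.0, -0.308, -0.951]]
contact_force: [-1.0, 0.8, 5.3]
opening: 0.0509
row: 0.0 0.0114 -0.0002 0.0011 0.0005 0.0002  rows>= 0.2
shelf now mm [-39.4  -0.   38.8] F shelf [-2.5  1.   4.8] open 50.9 t 27.125
```

Contact came at the expected height (38.8). Now I slide it to the backstop.

```bash
python3 -m creep '0 0 .005 0 0 0 0;0 0 .009 0 0 0 0;0 0 .011 0 0 0 0;0 0 .011 0 0 0 0'; python3 -c "
from h import *
tos([-26,0,39])"; python3 -m creep '0 0 .001 0 0 0 0;0 0 .002 0 0 0 0;0 0 .003 0 0 0 0;0 0 .003 0 0 0 0'; python3 -c "
from h import *
tos([-26,0,39])"
```

```text
t: 27.62
eef_pos: [0.6245, 0.0433, 0.0796]
tool_rot: [[-0.174, 0.937, -0.303], [0.985, 0.165, -0.054], [-0.001, -0.308, -0.951]]
contact_force: [-0.7, -0.3, 3.8]
opening: 0.0507
row: 0.0001 0.0022 -0.0002 0.0013 0.0007 0.0002  rows>= 0.0
shelf now mm [-28.2  -0.1  38.8] F shelf [-1.9 -0.1  3.4] open 50.7 t 27.625
t: 28.12
eef_pos: [0.6267, 0.0437, 0.0789]
tool_rot: [[-0.174, 0.936, -0.305], [0.985, 0.165, -0.054], [-0.001, -0.309, -0.951]]
contact_force: [-2.5, -0.5, 5.3]
opening: 0.0507
row: 0.0001 -0.0002 -0.0002 -0.0005 0.0008 0.0003  rows>= 0.0
shelf now mm [-25.8  -0.1  38.8] F shelf [-4.  -0.   4.2] open 50.7 t 28.125
```

```bash
python3 -m creep '0 0 .001 0 0 0 0;0 0 .002 0 0 0 0;0 0 .002 0 0 0 0'; python3 -c "
from h import *
tos([-26,0,39])"; python3 -m creep '0 0 0 0 0 0 0;1 0 0 0 0 0 0;1 0 0 0 0 0 0;1 0 0 0 0 0 0;1 0 0 0 0 0 0'; python3 -m creep '1 0 0 -.03 0 0 0;1 0 0 -.09 0 0 0;1 0 -.02 -.12 0 0 0;1 0 -.03 -.13 0 0 0;1 0 -.03 -.13 0 0 0';python3 - <<'E'
from h import *
c=cam("wrist","pics/w8.png")
a=cv2.imread("pics/w8.png")[100:400,120:520]; cv2.imwrite("pics/w8b.png",cv2.resize(a,(800,600),interpolation=cv2.INTER_CUBIC))
tos([-60,0,160])
E
```

```text
t: 28.5
eef_pos: [0.6267, 0.0437, 0.0789]
tool_rot: [[-0.174, 0.935, -0.309], [0.985, 0.165, -0.055], [-0.001, -0.314, -0.949]]
contact_force: [-4.7, -1.1, 7.0]
opening: 0.051
row: 0.0001 -0.0002 -0.0002 -0.0053 0.0008 0.0005  rows>= 0.0
shelf now mm [-25.8  -0.1  38.8] F shelf [-6.8 -0.3  5.1] open 51.0 t 28.5
t: 29.12
eef_pos: [0.6268, 0.0438, 0.0786]
tool_rot: [[-0.174, 0.935, -0.309], [0.985, 0.165, -0.055], [-0.0, -0.314, -0.949]]
contact_force: [0.7, 0.2, 0.1]
opening: 0.0817
t: 29.75
eef_pos: [0.6384, 0.046, 0.2116]
tool_rot: [[-0.174, 0.935, -0.309], [0.985, 0.165, -0.055], [-0.0, -0.314, -0.95]]
contact_force: [-0.2, 0.1, 0.2]
opening: 0.0872
row: -0.0002 -0.0046 0.0075 -0.0068 0.0001 0.0005  rows>= 0.1
shelf now mm [-55.4   0.2 167.5] F shelf [-0.1  0.1 -0.4] open 87.0 t 29.8
```

View pics/w8b.png

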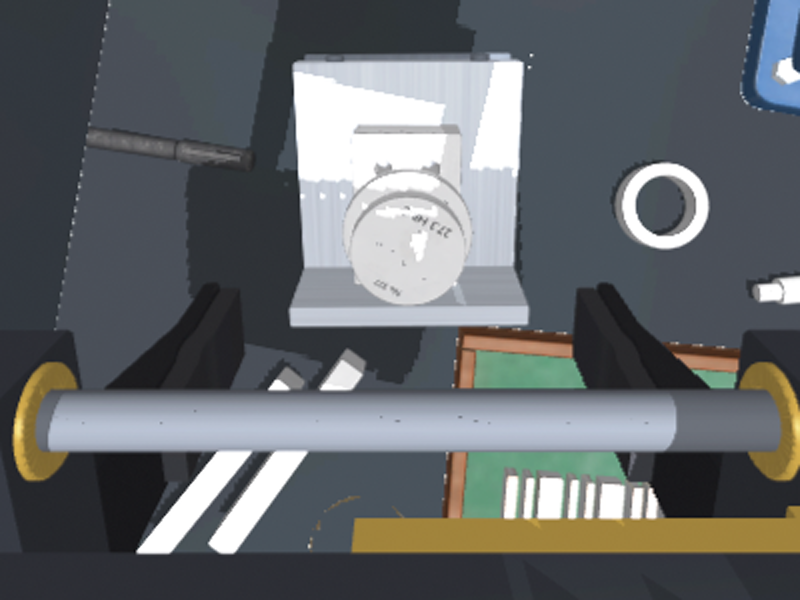

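All three are stacked at the backstop. The small disc's mid-column is 409, the large disc's 408, the block's 407 and the shelf's 408–409. The ring and marker are unmoved and the gripper is clear, so I hand in.

```bash
python3 -c "
from h import *
print(env.hand_in()); print(read_state()['t'])"
```

```text
the job is handed in; nothing more can be done
None
the job is handed in; nothing more can be done
```

I laid the larger drilled block, then the large disc, then the small disc on the sloping rest. Each was slid down the slope until it stopped against the backstop, then released. The job was handed in at about 30 s; the robot reports no verdict.

**Seating:** each piece met the surface below it at the height expected. Each slide stopped at the backstop where its size said it should, within 1 mm, with the force rising to 7–9 N.

**Centring:** in the last wrist picture the small disc, large disc and block sit within about 1 mm of the shelf's mid-width, the block about 1 mm towards the marker. The block is square to the backstop.

**Bystanders:** the marker and ring are unmoved in that picture. The micrometer was only partly in view, but the arm never went near it.

**Disagreements:**
- The overview cameras and the wrist camera disagreed by 3–5 mm on where the shelf is. I centred by the wrist view of block against shelf.
- The grip read about 1 mm under the diameter on both discs.
- I judged contact with the backstop from the stall and force rise, not from a side view.

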